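Swing the magnifier lamp up and switch to stage light

TASK

Without flinging it, push the round magnifier lamp up, past its balance point, until its arm tips back by itself and stays raised on its stop. Then press the push button on the white base fully down to switch on the stage light, let it go, and leave the lamp up. Leave the dish on the stage, the bottle, the phone and the carton where they are.

Things in the scene. Friction and masses are not known exactly. Their poses are not given: they have to be found in the camera images.
- stand: White base plate fixed to the bench, 270 (x) x 200 (y) x 18 mm thick; a round lit stage on it at x = -70 mm. Origin: centre of its underside, z up. A white post, 36 x 60 mm, at x = +100 mm ends in a fork (58 mm wide in y, top 164 mm above the bench) that carries the lamp's hinge. With the lamp down its arm points along the stand's -x. A push button sits at x = -90, y = +72 mm.
- lamp (a joint): Hinge of the lamp arm, axis along the stand's +y. 0 = arm level, on its lower stop (the start); grows as the lamp rises; 1.31 rad = upper stop. It balances at about 0.7 rad: below, it sinks back; above, it swings on up to the stop by itself (within 4 s from 0.85 rad) and stays. Damped; raising it slowly takes 1 to 3 N at the rim.
- lamp_hinge (a point): Centre of the lamp arm's hinge, 145 mm above the bench, at x = +100 mm, y = 0 of the stand. This frame turns with the arm: its -x points along the arm to the lamp.
- lamp_rim (a point): Outermost point of the lamp's rim at half thickness, 225 mm from the hinge. The lamp is a black flat disc with a glass lens, 110 mm across, 24 mm thick, its centre 170 mm from the hinge on an 18 x 12 mm bar; when down, its underside is 133 mm above the bench with only the low dish beneath. Axes as for lamp_hinge.
- weight_center (a point): Centre of the steel counterweight, a 40 mm cylinder 45 mm long (axis along the hinge), on a 10 mm thick stem 72 mm from the hinge; it stands behind and above the hinge when the lamp is down (36 mm behind, 62 mm above) and swings back and down as the lamp rises.
- button (a joint): Spring push button for the stage light: 0 = up, grows to 0.006 m when fully pressed downward (about 4 N); it springs back when let go. Beyond 0.004 it has switched.
- button_top (a point): Centre of the top face of the push button: a round black button, 28 mm across, in a grey housing on the white base. It is pressed straight down.
- dish: Loose round glass dish, 60 mm across and 16 mm high, on the stage under the lamp. Origin: centre of its underside. Must stay.
- bottle: Loose white bottle with a green cap, 44 mm across and about 130 mm high. Origin: centre of its underside. Must stay.
- phone: Loose phone lying flat, dark screen in a grey case, 145 x 72 x 10 mm. Origin: centre of its underside. Must stay.
- carton: Loose small cardboard carton, 90 x 65 x 50 mm high, behind the post. Origin: centre of its underside. Must stay.

How it is judged:
By the outcome, as a careful person would: the job done as asked, in the order asked, and still so for the second after the job is handed in, with the robot touching nothing.
It also fails if it takes over 54 s, if anything falls off the work surface, if the arm or the gripper's body presses on something with over 40 N, if the wrist force passes 120 N, or if a joint passes its speed limit or range.

ROBOT

A 6-joint arm with a two-finger parallel gripper is mounted at the origin on the work surface. World frame = base frame: x ahead of the robot, y to its left, z up, the work surface at z = 0. Lengths are in m, angles in rad, forces in N, time in s.
With the tool pointing down it reaches from about 0.375 to 0.9 m from the base axis. Payload 3.1 kg.
Tool frame: the origin (TCP) lies on the centre line of the jaws, within the pads' length; the fingertips stand 8 mm ahead of it and the grasp point (between the pads) lies 11 mm behind it; z points along the fingers, y is the line along which they close (so a half turn about z gives the same grasp; the last joint's range is limited). The gripper opens to 85 mm and grips with 20 to 120 N. Pads are 22 mm wide; open, the fingers measure 114 mm over their backs; the gripper's body (76 mm by 85 mm) begins 54 mm behind the grasp point. The pads swing forward as they close: fully open they stand 13 mm farther back than shut.
Start: joints at [1.036, 0.527, 1.433, -0, 1.181, -0.178], TCP at [0.218, 0.586, 0.239] pointing down, gripper open.
Joint ranges: [-3.08, 3.08], [-0.75, 2.2], [0.22, 2.44], [-1.43, 4.57], [0, 2.65], [-2.85, 2.85]. Speed limits (rad/s): [2.79, 2.79, 3.14, 3.14, 3.14, 3.14].

INTERFACE

Orientations are given as a unit quaternion [x, y, z, w].
In Python, from station import * gives the robot as it stands.
- The arm moves only by the tool play_rows, never from a script. Its argument "rows" is a list of rows, each a list of 3 entries, a list of its own where there are three numbers: the turn, a rotation vector about the tool's x, y, z in degrees, then the shift along the tool's x, y, z in mm, then the closure, from 0 (fully open) to 1 (shut). In form: [[[ax, ay, az], [dx, dy, dz], jaw], ...]. A call has 1 to 12 rows; each row shifts and turns the commanded pose from where the row before left it, along the tool's axes as they then stand; what a row does not reach is not made up. A row lasts 1/12 s, in which the tool goes at most 41.7 mm and 7.16 degrees, less where a joint would pass 70% of its speed; a pose out of reach is approached as far as the arm can. A call with a gripper value outside its range is refused whole. The fingers move at their own pace and stop on an object; "grip_force" is the grip in N (left out, the last holds). Time passes only in rows, so rows that do not move let the fingers close. It gives the time, the measured TCP pose, the force, the opening and the grip force at its end, in the units of the state.
- sense(): the state, without advancing time (a new reading comes with each control period).
- snapshot(name): name is "scene" or "side" or "wrist"; returns (picture, depth): 420x560x3 uint8, red, green, blue; 420x560 float32, m along the optical axis (not along the pixel's ray), 0 where there is no reading.
- get_calibration(name): a dict with "vfov" (degrees; the focal length in pixels is half the picture's height over the tangent of half this angle, whatever the lens; pixels are square), "cx", "cy" (the principal point, pixels), "xyz" and "attitude" of the camera in the world. Camera axes: x right, y down, z forward; pixel columns grow to the right and rows downward; lengths in m; the calibration is good to about 2 mm. The wrist camera is an equidistant fisheye: a pixel r from the principal point sees the ray r / f radians off the axis. A picture is of the moment at which its call begins: read the wrist's pose just before it. get_calibration takes no time and is no camera call; for the wrist camera it gives the pose at the moment of the call.
- sign_off(): hands the job in; it is judged then, once.
The state is a dict: "t": time; "q": joint angles; "qd": joint speeds; "tau": joint torques, N m; "tcp_pos": TCP position; "tool_rot": TCP orientation; "force": force on the tool from outside, world axes, zero at the start; "ft_torque": the same for the moment, N m; "finger_gap": opening from 0.0 (shut) to 1.0 (fully open); "gripper_force": force on a finger pad.
Only numpy, scipy, OpenCV 4.12 (cv2) and the standard library are available. Lean on these libraries where they do the work, as an engineer would, in place of code of your own. Each camera call takes 0.05 s, during which the arm holds its last target. There are 200 camera calls.

## Working session

There is one attempt and no reset: what is moved stays moved. The work goes in short steps, Python scripts to look and compute and a tool call to move; the robot and the scene stay as the last step left them, time stands still between calls to the robot, and variables do not carry over. Pictures are saved under pics/ and viewed, at most 10 in all, crops included, and the job is handed in when it is done.

Besides the shell and the picture viewer there is one more tool, called after "Call:" in YAML: its name, and indented under it one key for each argument. play_rows: Moves the arm, as the interface text tells. Its arguments: {"type":"object","properties":{"rows":{"type":"array","items":{"type":"array"}},"grip_force":{"type":"number"}},"required":["rows"]}

```bash
mkdir -p pics; python3 - <<'E'
from station import *
import numpy as np,cv2
s=sense();print(s['t'],s['tcp_pos'],s['tool_rot'])
for n in("scene","side"):
    c=get_calibration(n);print(n,c)
    p,d=snapshot(n);cv2.imwrite(f'pics/{n}0.png',p[:,:,::-1]);np.savez(f'{n}0.npz',p=p,d=d)
E
```

```text
0.0 [0.21789465 0.58503724 0.23831726] [ 1.77438841e-01  9.84131219e-01 -1.03086926e-03 -3.73411065e-04]
scene {'vfov': 53.337795490541865, 'cx': 289.87942060420465, 'cy': 200.8723429062611, 'xyz': array([ 1.12075619, -0.13302873,  0.70533967]), 'attitude': array([ 0.69798839,  0.59579124, -0.26284457, -0.29792236])}
side {'vfov': 43.4840134993337, 'cx': 281.06657966299366, 'cy': 220.29273852946474, 'xyz': array([ 0.25546622, -0.50343502,  0.77998906]), 'attitude': array([ 0.89475205, -0.28049893,  0.09975722, -0.33284775])}
```

View pics/scene0.png

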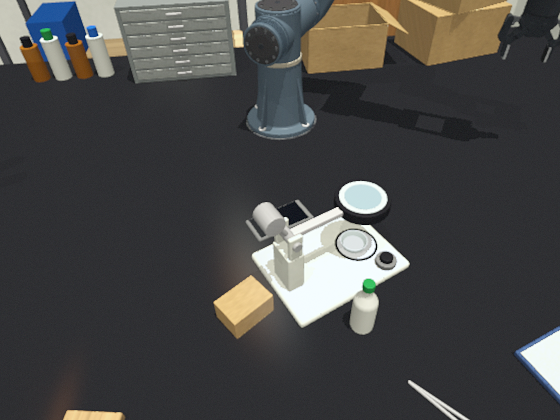

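View pics/side0.png

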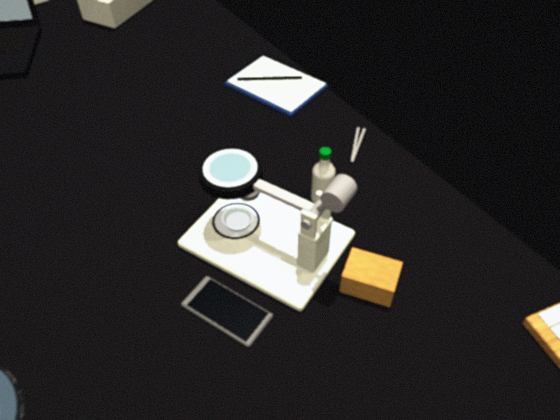

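The scene view shows the plate (corners about (253,263), (302,317), (408,265)), the button at (386,259), the lamp at (362,200), the bottle at (364,310), the phone at (280,220) and the carton at (244,305). The side view shows the same layout from the other side. Next I get positions from depth.

```bash
cat > h.py <<'E'
import numpy as np,cv2
from scipy.spatial.transform import Rotation as R
def cloud(c,d):
    h,w=d.shape;f=h/2/np.tan(np.radians(c['vfov'])/2)
    u,v=np.meshgrid(np.arange(w),np.arange(h))
    P=np.stack([(u-c['cx'])/f*d,(v-c['cy'])/f*d,d],-1)
    return P@R.from_quat(c['attitude']).as_matrix().T+c['xyz']
E
python3 - <<'E'
from station import *
from h import *
for n in("scene","side"):
    z=np.load(n+'0.npz');p=z['p'].astype(int);d=z['d'];W=cloud(get_calibration(n),d)
    br=p.min(2);hsv=cv2.cvtColor(z['p'],cv2.COLOR_RGB2HSV).astype(int)
    box=(W[...,0]>.2)&(W[...,0]<.95)&(abs(W[...,1])<.5)&(d>0)
    def rep(name,m):
        q=W[m&box]
        if len(q)<5: print(name,'none');return
        r=cv2.minAreaRect(q[:,:2].astype(np.float32))
        print(n,name,len(q),'med',q.mean(0).round(3),'rect',np.round(r[0],3),np.round(r[1],3),round(r[2],1),'zmax',q[:,2].max().round(3))
    Z=W[...,2]
    m=((br>110)&(Z>.010)&(Z<.026)).astype(np.uint8);k,l,st,ce=cv2.connectedComponentsWithStats(m)
    rep('plate',l==1+st[1:,4].argmax())
    m=((Z>.125)&(Z<.175)&box).astype(np.uint8);k,l,st,ce=cv2.connectedComponentsWithStats(m)
    for i in range(1,k):
        if st[i,4]>30:rep(f'high{i} {ce[i].round()}',l==i)
    rep('weight',(Z>.18)&(Z<.26))
    rep('carton',(hsv[...,0]>8)&(hsv[...,0]<28)&(hsv[...,1]>90)&(Z>.04)&(Z<.07))
    rep('cap',(hsv[...,0]>50)&(hsv[...,0]<75)&(hsv[...,1]>120)&(Z>.1))
    if n=='scene':
        for u,v in((386,259),(386,256),(390,264),(364,300),(364,325),(280,218)):print((u,v),W[v,u].round(3),p[v,u])
    else:
        for u,v in((227,310),(215,290)):print((u,v),W[v,u].round(3))
E
```

```text
scene plate 6923 med [0.608 0.018 0.018] rect [0.581 0.025] [0.199 0.271] 23.0 zmax 0.026
scene high1 [344. 210.] 3083 med [0.58  0.047 0.154] rect [0.582 0.031] [0.11  0.241] 27.0 zmax 0.171
scene high2 [368. 283.] 125 med [0.733 0.051 0.13 ] rect [0.732 0.052] [0.02  0.021] 26.0 zmax 0.133
scene weight 755 med [ 0.642 -0.101  0.217] rect [ 0.634 -0.101] [0.047 0.039] 23.2 zmax 0.229
scene carton 1608 med [ 0.678 -0.161  0.05 ] rect [ 0.674 -0.16 ] [0.066 0.09 ] 34.4 zmax 0.054
scene cap 142 med [0.735 0.051 0.128] rect [0.733 0.052] [0.018 0.02 ] 35.4 zmax 0.133
(386, 259) [0.622 0.131 0.042] [50 49 53]
(386, 256) [0.614 0.134 0.041] [46 46 51]
(390, 264) [0.627 0.14  0.031] [167 165 161]
(364, 300) [0.741 0.045 0.096] [232 232 216]
(364, 325) [0.752 0.049 0.032] [175 175 161]
(280, 218) [ 0.649 -0.083  0.223] [170 168 162]
side plate 9113 med [0.56  0.003 0.018] rect [0.579 0.022] [0.201 0.269] 23.0 zmax 0.026
side high1 [251. 183.] 3976 med [0.563 0.04  0.154] rect [0.571 0.025] [0.11  0.241] 18.3 zmax 0.173
side high2 [325. 152.] 91 med [0.729 0.049 0.129] rect [0.731 0.05 ] [0.022 0.02 ] 26.7 zmax 0.132
side weight 938 med [ 0.626 -0.108  0.217] rect [ 0.632 -0.103] [0.047 0.039] 22.3 zmax 0.229
side carton 1830 med [ 0.669 -0.164  0.05 ] rect [ 0.672 -0.161] [0.069 0.09 ] 34.2 zmax 0.054
side cap 139 med [0.71  0.049 0.129] rect [0.616 0.05 ] [0.056 0.249] 81.4 zmax 0.152
(227, 310) [ 0.439 -0.067  0.01 ]
(215, 290) [ 0.442 -0.021  0.011]
```

Call:
play_rows:
  rows:
    - [[0, 0, 5.8], [0, 0, -8], 0.3]
    - [[0, 0, 5.8], [0, 0, -8], 0.6]
    - [[0, 0, 5.8], [0, 0, -8], 1]
    - [[0, 0, 5.8], [0, 0, -8], 1]
    - [[0, 0, 5.8], [0, 0, -8], 1]
    - [[0, 0, 5.8], [0, 0, -8], 1]
    - [[0, 0, 5.8], [0, 0, -8], 1]
    - [[0, 0, 6], [0, 0, -8], 1]
    - [[0, 0, 0], [-20, 3, 0], 1]
    - [[0, 0, 0], [-30, 4.5, 0], 1]
    - [[0, 0, 0], [-30, 4.5, 0], 1]
    - [[0, 0, 0], [-30, 4.5, 0], 1]

```text
t: 1.1
tcp_pos: [0.2763, 0.4896, 0.3028]
tool_rot: [0.552, 0.834, -0.001, -0.0]
force: [0.4, -0.4, 0.0]
finger_gap: -0.003
gripper_force: 0.0
```

Call:
play_rows:
  rows:
    - [[0, 0, 0], [-35, 5.3, 0], 1]
    - [[0, 0, 0], [-35, 5.3, 0], 1]
    - [[0, 0, 0], [-35, 5.3, 0], 1]
    - [[0, 0, 0], [-35, 5.3, 0], 1]
    - [[0, 0, 0], [-35, 5.3, 0], 1]
    - [[0, 0, 0], [-35, 5.3, 0], 1]
    - [[0, 0, 0], [-35, 5.3, 0], 1]
    - [[0, 0, 0], [-35, 5.3, 0], 1]
    - [[0, 0, 0], [-35, 5.3, 0], 1]
    - [[0, 0, 0], [-35, 5.3, 0], 1]
    - [[0, 0, 0], [-35, 5.3, 0], 1]
    - [[0, 0, 0], [-35, 5.3, 0], 1]

```text
t: 2.1
tcp_pos: [0.499, 0.1272, 0.303]
tool_rot: [0.552, 0.834, -0.0, -0.0]
force: [1.2, 0.8, -0.4]
finger_gap: 0.004
gripper_force: 0.0
```

Call:
play_rows:
  rows:
    - [[0, 0, 0], [-35, 5.3, 0], 1]
    - [[0, 0, 0], [-35, 5.3, 0], 1]
    - [[0, 0, 0], [-35, 5.3, 0], 1]
    - [[0, 0, 0], [-35, 5.3, 0], 1]
    - [[0, 0, 0], [-35, 5.3, 0], 1]
    - [[0, 0, 0], [-25, 4, 0], 1]
    - [[0, 0, 0], [-15, 2, 0], 1]
    - [[0, 0, 0], [-6, 1, 0], 1]
    - [[0, 0, 0], [0, 0, 0], 1]
    - [[0, 0, 0], [0, 0, 0], 1]

```text
t: 2.93
tcp_pos: [0.6149, -0.0604, 0.3029]
tool_rot: [0.552, 0.834, 0.0, -0.001]
force: [0.7, -0.0, 0.1]
finger_gap: -0.001
gripper_force: 0.0
```

```bash
cat >> h.py <<'E'
def where(s):  # tcp in stand axes relative to hinge, mm (xs, ys, z above bench)
    a=np.radians(-67);d=np.array(s['tcp_pos'])-[.619,-.069,0]
    return np.round(1000*np.array([d[0]*np.cos(a)+d[1]*np.sin(a),-d[0]*np.sin(a)+d[1]*np.cos(a),d[2]]),1)
E
python3 - <<'E'
from station import *
from h import *
s=sense();print(s['t'],where(s),s['q'],R.from_quat(s['tool_rot']).as_matrix().round(3).tolist())
p,d=snapshot("side");cv2.imwrite('pics/side1.png',cv2.resize(p[60:300,170:450,::-1],None,fx=2.5,fy=2.5))
E
```

```text
2.9333 [ -9.5  -0.4 302.9] [-2.78932927e-01  4.55911488e-01  1.37364784e+00  7.27924004e-04
  1.31407492e+00 -6.80242276e-01] [[-0.39, 0.921, -0.002], [0.921, 0.39, 0.001], [0.002, -0.001, -1.0]]
```

View pics/side1.png

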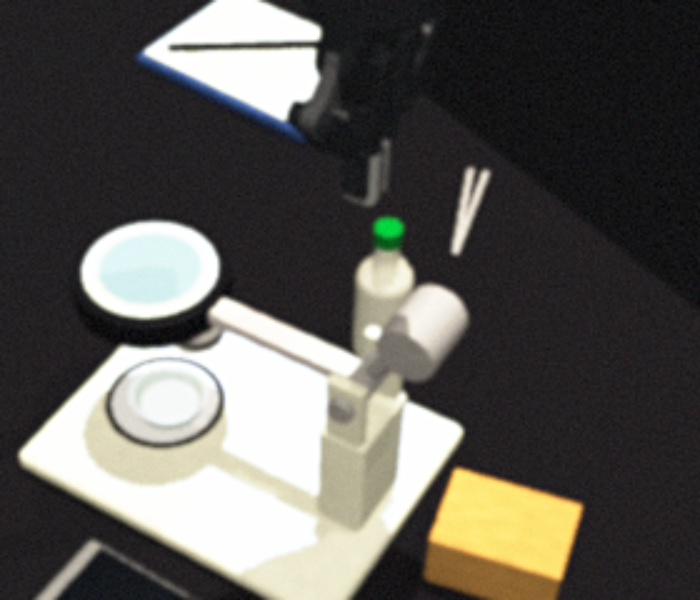

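The picture shows the closed fingertips above the hinge at about (370,195), with the counterweight at (430,330) and nothing below them but the lamp bar and fork. I go down in front of the weight, then push it back gently, which raises the lamp.

Call:
play_rows:
  rows:
    - [[0, 0, 0], [0, 0, 15], 1]
    - [[0, 0, 0], [0, 0, 20], 1]
    - [[0, 0, 0], [0, 0, 20], 1]
    - [[0, 0, 0], [0, 0, 20], 1]
    - [[0, 0, 0], [0, 0, 15], 1]
    - [[0, 0, 0], [0, 0, 9], 1]
    - [[0, 0, 0], [0, 0, 5], 1]
    - [[0, 0, 0], [-4, 0, 0], 1]
    - [[0, 0, 0], [-4, 0, 0], 1]
    - [[0, 0, 0], [-2, 0, 0], 1]
    - [[0, 0, 0], [-2, 0, 0], 1]
    - [[0, 0, 0], [-2, 0, 0], 1]

```text
t: 3.98
tcp_pos: [0.6217, -0.0738, 0.2004]
tool_rot: [0.553, 0.833, 0.001, -0.0]
force: [-0.4, 5.6, 1.8]
finger_gap: 0.005
gripper_force: 2.2
```

Call:
play_rows:
  rows:
    - [[0, 0, 0], [-1.5, 0, 0], 1]
    - [[0, 0, 0], [-1.5, 0, 0], 1]
    - [[0, 0, 0], [-1.5, 0, 0], 1]
    - [[0, 0, 0], [-1.5, 0, 0], 1]
    - [[0, 0, 0], [-1.5, 0, 0], 1]
    - [[0, 0, 0], [-1.5, 0, 0], 1]

```text
t: 4.48
tcp_pos: [0.624, -0.0809, 0.1983]
tool_rot: [0.552, 0.834, 0.001, -0.002]
force: [0.4, 6.5, -3.5]
finger_gap: 0.003
gripper_force: 2.9
```

```bash
python3 - <<'E'
from station import *
from h import *
s=sense();print(s['t'],where(s),s['force'])
p,d=snapshot("side");cv2.imwrite('pics/side2.png',cv2.resize(p[60:300,170:450,::-1],None,fx=2.5,fy=2.5))
E
```

```text
4.4833 [ 12.9  -0.  198.3] [ 0.43437685  6.51497767 -3.50852369]
```

View pics/side2.png

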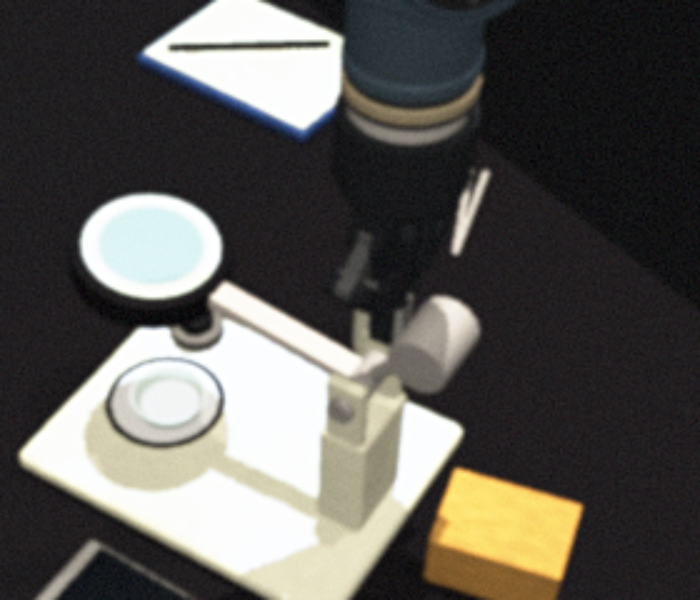

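The lamp has risen slightly (disc at (150,250)), with the fingers on the weight at (435,345) under 6.5 N. I carry on along the arc.

Call:
play_rows:
  rows:
    - [[0, 0, 0], [-1.2, 0, 0], 1]
    - [[0, 0, 0], [-1.2, 0, 0], 1]
    - [[0, 0, 0], [-1.2, 0, 0], 1]
    - [[0, 0, 0], [-1.2, 0, 0], 1]
    - [[0, 0, 0], [-1.2, 0, 0], 1]
    - [[0, 0, 0], [-1.2, 0, 0], 1]
    - [[0, 0, 0], [-1.2, 0, 0], 1]
    - [[0, 0, 0], [-1.2, 0, 0.5], 1]
    - [[0, 0, 0], [-1.2, 0, 0.8], 1]
    - [[0, 0, 0], [-1.2, 0, 1], 1]
    - [[0, 0, 0], [-1.2, 0, 1], 1]
    - [[0, 0, 0], [-1.2, 0, 1], 1]

```text
t: 5.53
tcp_pos: [0.6274, -0.0931, 0.1927]
tool_rot: [0.552, 0.834, 0.0, -0.005]
force: [-1.4, 7.4, -2.6]
finger_gap: 0.001
gripper_force: 3.7
```

Call:
play_rows:
  rows:
    - [[0, 0, 0], [-1.2, 0, 1], 1]
    - [[0, 0, 0], [-1.2, 0, 1], 1]
    - [[0, 0, 0], [-1.2, 0, 1], 1]
    - [[0, 0, 0], [-1.2, 0, 1], 1]
    - [[0, 0, 0], [-1.2, 0, 1], 1]
    - [[0, 0, 0], [-1.2, 0, 1], 1]
    - [[0, 0, 0], [-1.2, 0, 1], 1]
    - [[0, 0, 0], [-1.2, 0, 1], 1]

```text
t: 6.2
tcp_pos: [0.6306, -0.1008, 0.1842]
tool_rot: [0.552, 0.834, 0.001, -0.006]
force: [-1.6, 9.3, -5.3]
finger_gap: -0.0
gripper_force: 4.6
```

```bash
python3 - <<'E'
from station import *
from h import *
s=sense();print(s['t'],where(s),s['force'])
p,d=snapshot("side");cv2.imwrite('pics/side3.png',cv2.resize(p[60:300,170:450,::-1],None,fx=2.5,fy=2.5))
E
```

```text
6.2 [ 33.8  -1.7 184.2] [-1.61903326  9.31559565 -5.34717592]
```

View pics/side3.png

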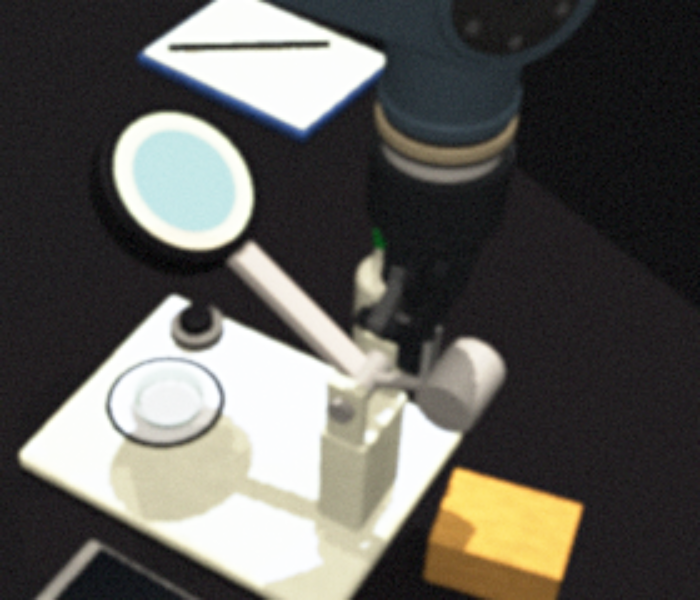

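The lamp is at about 0.6 rad (disc at (180,180)). I keep going, more horizontally and then down, with the fingertip moving onto the upper front of the weight.

Call:
play_rows:
  rows:
    - [[0, 0, 0], [-1.2, 0, 0], 1]
    - [[0, 0, 0], [-1.2, 0, 0], 1]
    - [[0, 0, 0], [-1.2, 0, 0], 1]
    - [[0, 0, 0], [-1.2, 0, 0], 1]
    - [[0, 0, 0], [-1.2, 0, 0.2], 1]
    - [[0, 0, 0], [-1.2, 0, 0.4], 1]
    - [[0, 0, 0], [-1.2, 0, 0.4], 1]
    - [[0, 0, 0], [-1.2, 0, 0.4], 1]

```text
t: 6.92
tcp_pos: [0.6385, -0.1147, 0.186]
tool_rot: [0.552, 0.834, -0.0, 0.001]
force: [-0.5, -0.2, 0.4]
finger_gap: -0.001
gripper_force: 0.1
```

```bash
python3 - <<'E'
from station import *
from h import *
s=sense();print(s['t'],where(s),s['force'])
p,d=snapshot("side");cv2.imwrite('pics/side4.png',cv2.resize(p[60:300,170:450,::-1],None,fx=2.5,fy=2.5))
E
```

```text
6.9167 [4.97e+01 1.00e-01 1.86e+02] [-0.4579773  -0.20062736  0.36559428]
```

View pics/side4.png

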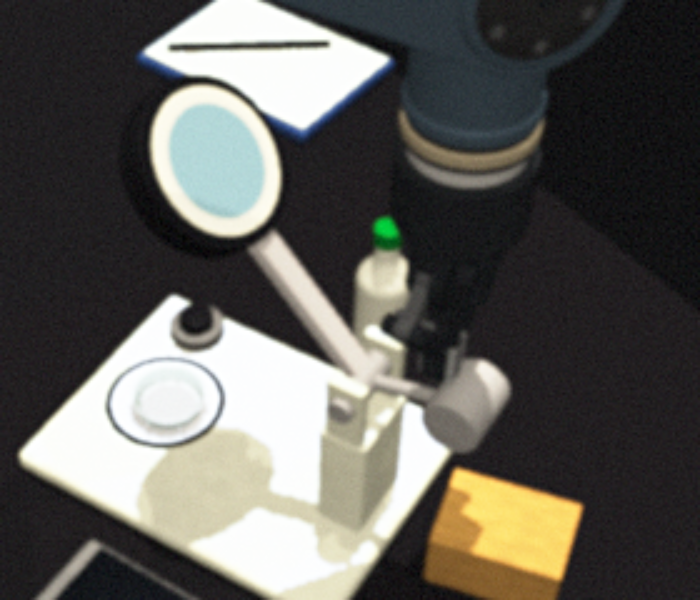

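There is no contact force now and the lamp is higher (disc at (215,160)), so it seems to be past balance. I hold still and see whether it moves on.

Call:
play_rows:
  rows:
    - [[0, 0, 0], [0, 0, 0], 1]
    - [[0, 0, 0], [0, 0, 0], 1]
    - [[0, 0, 0], [0, 0, 0], 1]
    - [[0, 0, 0], [0, 0, 0], 1]
    - [[0, 0, 0], [0, 0, 0], 1]
    - [[0, 0, 0], [0, 0, 0], 1]
    - [[0, 0, 0], [0, 0, 0], 1]
    - [[0, 0, 0], [0, 0, 0], 1]
    - [[0, 0, 0], [0, 0, 0], 1]
    - [[0, 0, 0], [0, 0, 0], 1]
    - [[0, 0, 0], [0, 0, 0], 1]
    - [[0, 0, 0], [0, 0, 0], 1]

```text
t: 7.97
tcp_pos: [0.6379, -0.1137, 0.1856]
tool_rot: [0.552, 0.834, -0.0, -0.0]
force: [0.4, 0.2, 0.1]
finger_gap: 0.001
gripper_force: 0.0
```

```bash
cat >> h.py <<'E'
def theta(W,p):  # lamp angle from the lens points, in the stand's xz plane
    a=np.radians(-67);d=W-[.619,-.069,.145]
    x=d[...,0]*np.cos(a)+d[...,1]*np.sin(a);y=-d[...,0]*np.sin(a)+d[...,1]*np.cos(a);z=d[...,2]
    r=np.hypot(x,z);m=(abs(y)<.05)&(r>.12)&(r<.225)&(z>-.02)&(x<.03)
    return len(x[m]),np.arctan2(z[m].mean(),-x[m].mean()).round(3)
E
python3 - <<'E'
from station import *
from h import *
s=sense();print(s['t'],where(s),s['force'])
p,d=snapshot("side");print(theta(cloud(get_calibration('side'),d),p))
cv2.imwrite('pics/side5.png',p[:,:,::-1])
E
```

```text
7.9667 [ 4.850e+01 -1.000e-01  1.856e+02] [0.40265759 0.18809227 0.11548973]
(3658, np.float64(1.158))
```

Call:
play_rows:
  rows:
    - [[0, 0, 0], [0, 0, -10], 1]
    - [[0, 0, 0], [0, 0, -20], 1]
    - [[0, 0, 0], [0, 0, -20], 1]
    - [[0, 0, 0], [0, 0, -20], 1]
    - [[0, 0, 0], [0, 0, -20], 1]
    - [[0, 0, 0], [0, 0, -20], 1]
    - [[0, 0, 0], [0, -15, 0], 1]
    - [[0, 0, 0], [3, -25, 0], 1]
    - [[0, 0, 0], [3, -25, 0], 1]
    - [[0, 0, 0], [3, -25, 0], 1]
    - [[0, 0, 0], [3, -25, 0], 1]
    - [[0, 0, 0], [3, -25, 0], 1]

```text
t: 9.02
tcp_pos: [0.5021, -0.1547, 0.2965]
tool_rot: [0.552, 0.834, 0.0, 0.001]
force: [-0.5, 0.2, 0.2]
finger_gap: 0.003
gripper_force: 0.0
```

Call:
play_rows:
  rows:
    - [[0, 0, 0], [3, -25, 0], 1]
    - [[0, 0, 0], [15, -5, 0], 1]
    - [[0, 0, 0], [25, 2, 0], 1]
    - [[0, 0, 0], [25, 4, 0], 1]
    - [[0, 0, 0], [25, 4, 0], 1]
    - [[0, 0, 0], [25, 5, 0], 1]
    - [[0, 0, 0], [25, 5, 0], 1]
    - [[0, 0, 0], [25, 5, 0], 1]
    - [[0, 0, 0], [25, 5, 0], 1]
    - [[0, 0, 0], [10, 5, 0], 1]
    - [[0, 0, 0], [0, 0, 0], 1]
    - [[0, 0, 0], [0, 0, 0], 1]

```text
t: 10.02
tcp_pos: [0.4288, 0.0345, 0.2964]
tool_rot: [0.551, 0.834, 0.0, 0.001]
force: [-0.5, -0.2, 0.0]
finger_gap: -0.001
gripper_force: 0.0
```

```bash
python3 - <<'E'
from station import *
from h import *
s=sense();print(s['t'],where(s),s['force'])
for n in('side','scene'):
    c=get_calibration(n);p,d=snapshot(n);W=cloud(c,d);print(n,theta(W,p))
    br=p.max(2)
    m=(np.hypot(W[...,0]-.611,W[...,1]-.1346)<.03)&(W[...,2]>.037)&(W[...,2]<.06)&(d>0)&(br<90)
    q=W[m];print(len(q),q.mean(0).round(4) if len(q) else '',cv2.minEnclosingCircle(q[:,:2].astype(np.float32)) if len(q) else '', np.percentile(q[:,2],[10,50,90]).round(4) if len(q) else '')
    cv2.imwrite(f'pics/{n}6.png',p[:,:,::-1])
E
```

```text
10.0167 [-169.6 -134.6  296.4] [-0.5244481  -0.17802111  0.04493983]
side (3181, np.float64(1.361))
105 [0.6094 0.1326 0.0398] ((0.6093235015869141, 0.13393300771713257), 0.014981000684201717) [0.0379 0.0399 0.0417]
scene (2644, np.float64(1.358))
103 [0.6139 0.1346 0.04  ] ((0.6130619049072266, 0.1346450299024582), 0.013270445168018341) [0.0382 0.04   0.0418]
```

View pics/side6.png

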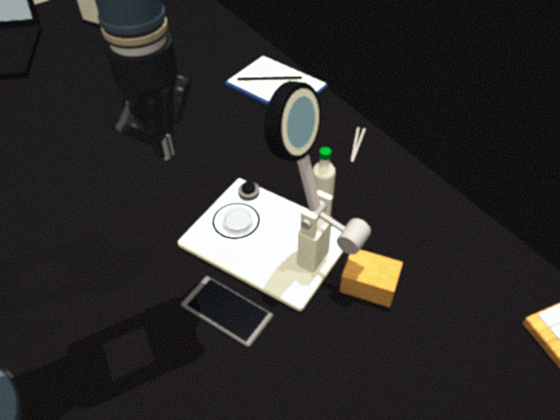

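The lamp stands raised on its stop (disc at (295,120)), and the dish, bottle, phone and carton have not moved. The button is at (0.611, 0.134), with its top at about z 0.041. I go over it.

Call:
play_rows:
  rows:
    - [[0, 0, 0], [2, 15, 0], 1]
    - [[0, 0, 0], [2.3, 25, 0], 1]
    - [[0, 0, 0], [2.4, 25, 0], 1]
    - [[0, 0, 0], [2.4, 25, 0], 1]
    - [[0, 0, 0], [2.4, 25, 0], 1]
    - [[0, 0, 0], [2.4, 25, 0], 1]
    - [[0, 0, 0], [2.4, 25, 0], 1]
    - [[0, 0, 0], [2.4, 25, 0], 1]
    - [[0, 0, 0], [2, 17, 0], 1]
    - [[0, 0, 0], [0, 0, 20], 1]
    - [[0, 0, 0], [0, 0, 30], 1]
    - [[0, 0, 0], [0, 0, 35], 1]

```text
t: 11.12
tcp_pos: [0.6136, 0.1329, 0.2114]
tool_rot: [0.553, 0.833, 0.001, 0.002]
force: [0.5, -0.4, -0.0]
finger_gap: 0.001
gripper_force: 0.0
```

Call:
play_rows:
  rows:
    - [[0, 0, 0], [0, 0, 35], 1]
    - [[0, 0, 0], [0, 0, 35], 1]
    - [[0, 0, 0], [0, 0, 30], 1]
    - [[0, 0, 0], [0, 0, 20], 1]
    - [[0, 0, 0], [0, 0, 15], 1]
    - [[0, 0, 0], [0, 0, 8], 1]
    - [[0, 0, 0], [0, 0, 0], 1]
    - [[0, 0, 0], [0, 0, 0], 1]

```text
t: 11.78
tcp_pos: [0.6116, 0.1333, 0.0676]
tool_rot: [0.553, 0.833, 0.0, 0.0]
force: [0.4, 0.0, -0.1]
finger_gap: 0.0
gripper_force: 0.0
```

```bash
python3 - <<'E'
from station import *
from h import *
s=sense();print(s['t'],s['tcp_pos'],s['force'])
for n in ('side','scene'):
    p,d=snapshot(n);print(theta(cloud(get_calibration(n),d),p))
    if n=='side':a=p[120:290,170:350,::-1]
    else:b=p[150:320,290:470,::-1]
cv2.imwrite('pics/b.png',cv2.resize(np.hstack([a,b]),None,fx=2.2,fy=2.2))
E
```

```text
11.7833 [0.61164344 0.13331975 0.0676298 ] [ 0.36053886  0.02880821 -0.05778715]
(4753, np.float64(1.031))
(2841, np.float64(1.286))
```

View pics/b.png

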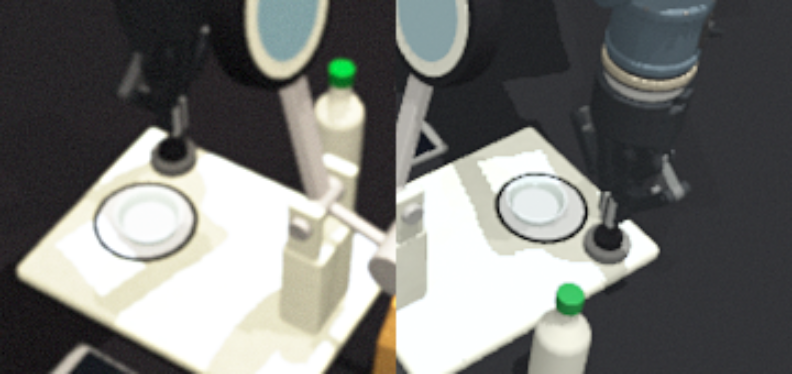

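The fingertips are centred over the button (left view (175,145), right view (608,235)). The changed angle reading comes from gripper points caught in the mask; the lamp is still up. Pressing slowly.

Call:
play_rows:
  rows:
    - [[0, 0, 0], [0, 0, 5], 1]
    - [[0, 0, 0], [0, 0, 5], 1]
    - [[0, 0, 0], [0, 0, 4], 1]
    - [[0, 0, 0], [0, 0, 3], 1]
    - [[0, 0, 0], [0, 0, 2], 1]
    - [[0, 0, 0], [0, 0, 1], 1]
    - [[0, 0, 0], [0, 0, 1], 1]
    - [[0, 0, 0], [0, 0, 1], 1]
    - [[0, 0, 0], [0, 0, 1], 1]
    - [[0, 0, 0], [0, 0, 0], 1]

```text
t: 12.72
tcp_pos: [0.6107, 0.1342, 0.0446]
tool_rot: [0.552, 0.834, -0.0, -0.0]
force: [-1.8, 0.4, 3.2]
finger_gap: -0.0
gripper_force: 1.3
```

Call:
play_rows:
  rows:
    - [[0, 0, 0], [0, 0, 1], 1]
    - [[0, 0, 0], [0, 0, 1], 1]
    - [[0, 0, 0], [0, 0, 0], 1]
    - [[0, 0, 0], [0, 0, 0], 1]

```text
t: 13.05
tcp_pos: [0.6108, 0.1343, 0.0426]
tool_rot: [0.552, 0.834, -0.0, -0.0]
force: [-1.5, 0.9, 3.5]
finger_gap: 0.002
gripper_force: 1.8
```

Call:
play_rows:
  rows:
    - [[0, 0, 0], [0, 0, 1], 1]
    - [[0, 0, 0], [0, 0, 1], 1]
    - [[0, 0, 0], [0, 0, 0.5], 1]
    - [[0, 0, 0], [0, 0, 0], 1]
    - [[0, 0, 0], [0, 0, 0], 1]

```text
t: 13.47
tcp_pos: [0.6109, 0.1343, 0.0419]
tool_rot: [0.552, 0.834, -0.0, -0.0]
force: [-4.6, 0.3, 13.7]
finger_gap: -0.002
gripper_force: 6.8
```

The button has bottomed out (13.7 N, no further travel). Letting it go and backing away the same way I came.

Call:
play_rows:
  rows:
    - [[0, 0, 0], [0, 0, 0], 1]
    - [[0, 0, 0], [0, 0, -3], 1]
    - [[0, 0, 0], [0, 0, -6], 1]
    - [[0, 0, 0], [0, 0, -15], 1]
    - [[0, 0, 0], [0, 0, -25], 1]
    - [[0, 0, 0], [0, 0, -35], 1]
    - [[0, 0, 0], [0, 0, -35], 1]
    - [[0, 0, 0], [0, 0, -35], 1]
    - [[0, 0, 0], [0, 0, -35], 1]
    - [[0, 0, 0], [0, 0, -35], 1]
    - [[0, 0, 0], [0, 0, -25], 1]
    - [[0, 0, 0], [0, -15, 0], 1]

```text
t: 14.47
tcp_pos: [0.6037, 0.1288, 0.2962]
tool_rot: [0.552, 0.834, 0.005, 0.008]
force: [1.3, -0.1, -0.0]
finger_gap: -0.001
gripper_force: 0.0
```

Call:
play_rows:
  rows:
    - [[0, 0, 0], [-2, -25, 0], 1]
    - [[0, 0, 0], [-2, -25, 0], 1]
    - [[0, 0, 0], [-2, -25, 0], 1]
    - [[0, 0, 0], [-2, -25, 0], 1]
    - [[0, 0, 0], [-2, -25, 0], 1]
    - [[0, 0, 0], [-2, -25, 0], 1]
    - [[0, 0, 0], [-2, -20, 0], 1]
    - [[0, 0, 0], [0, -10, 0], 1]
    - [[0, 0, 0], [0, 0, 0], 1]
    - [[0, 0, 0], [0, 0, 0], 1]
    - [[0, 0, 0], [0, 0, 0], 1]

```text
t: 15.38
tcp_pos: [0.4387, 0.0453, 0.2895]
tool_rot: [0.552, 0.834, 0.001, 0.001]
force: [0.1, 0.5, -0.4]
finger_gap: -0.002
gripper_force: 0.0
```

```bash
python3 - <<'E'
from station import *
from h import *
s=sense();print(s['t'],where(s),s['force'])
for n in('side','scene'):
    p,d=snapshot(n);print(n,theta(cloud(get_calibration(n),d),p))
    cv2.imwrite(f'pics/{n}7.png',p[:,:,::-1])
E
```

```text
15.3833 [-175.7 -121.4  289.5] [ 0.08566688  0.4612669  -0.37456953]
side (3160, np.float64(1.361))
scene (2646, np.float64(1.358))
```

View pics/side7.png

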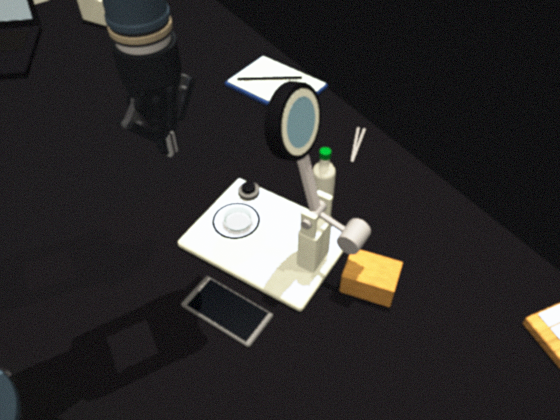

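The lamp is up (disc at (295,120)), the button is released (249,188), everything else is in place and the robot touches nothing.

```bash
python3 -c "
from station import *
print(sign_off())"
```

```text
the job is handed in; nothing more can be done
None
```

The lamp is raised and resting on its stop, the button was pressed to its end and released (the cameras gave no separate check that the stage light came on), and the dish, bottle, phone and carton look unmoved; I raised the lamp by pushing its counterweight rather than the rim, and handed the job in at about 15.5 s.

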